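Lean the amber tint bar on the optician's display stand

ROBOT

A 6-joint arm with a two-finger parallel gripper is mounted at the origin on the work surface. World frame = base frame: x ahead of the robot, y to its left, z up, the work surface at z = 0. Lengths are in m, angles in rad, forces in N, time in s.
With the tool pointing down it reaches from about 0.225 to 0.875 m from the base axis. Payload 3.4 kg.
Tool frame: the origin (TCP) lies between the finger pads; the fingertips stand 8 mm ahead of it and the grasp point (between the pads) lies 11 mm behind it; z points along the fingers, y is the line along which they close (so a half turn about z gives the same grasp; the last joint's range is limited). The gripper opens to 85 mm and grips with 20 to 120 N. Pads are 22 mm wide; open, the fingers measure 114 mm over their backs; the gripper's body (76 mm by 85 mm) begins 54 mm behind the grasp point. The pads swing forward as they close: fully open they stand 13 mm farther back than shut.
Start: joints at [1.136, 0.276, 1.505, -0, 1.361, -0.121], TCP at [0.178, 0.547, 0.239] pointing down, gripper open.
Joint ranges: [-2.89, 2.89], [-0.75, 2.08], [0.22, 2.7], [-1.18, 4.32], [0.11, 2.71], [-2.7, 2.7]. Speed limits (rad/s): [2.57, 2.57, 3.14, 3.14, 3.14, 3.14].

INTERFACE

Orientations are given as a unit quaternion [w, x, y, z].
In Python, from rig import manip gives the robot as it stands.
- The arm moves only by the tool move_arm, never from a script. Its argument "deltas" is a list that holds one entry, the list of rows, each a list of 5 numbers: the shift along the tool's x, y, z normalised to -1 to 1, where 1 is 80 cm, then the turn about the tool's z normalised to -1 to 1, where 1 is 120 degrees, then the closure, from -1 (fully open) to 1 (shut). In form: [[[tx, ty, tz, twist, grip], ...]]. A call has 1 to 12 rows; each row is the pose to reach, as a shift and turn from the pose commanded when the call began, along the tool's axes at that moment; what a row does not reach only later rows make up. A row lasts 1/10 s, in which the tool goes at most 50 mm and 8.59 degrees, less where a joint would pass 70% of its speed; a pose out of reach is approached as far as the arm can. A call with a number of a shift or a turn outside -1 to 1 is refused whole. A call with a gripper value outside its range is refused whole. The fingers move at their own pace and stop on an object; "squeeze" is the grip in N (left out, the last holds). Time passes only in rows, so rows that repeat a pose let the fingers close. It gives the time, the measured TCP pose, the force, the opening and the grip force at its end, in the units of the state.
- manip.get_state(): the state, without advancing time (a new reading comes with each control period).
- manip.get_image(name): name is "side" or "top"; returns the picture (400x640x3 uint8, red, green, blue); there is no depth.
- manip.camera_params(name): a dict with "fx", "fy", "cx", "cy" (pixels), "R" (3x3) and "t" (3): a world point X has camera coordinates R X + t. Camera axes: x right, y down, z forward; pixel columns grow to the right and rows downward; lengths in m; the calibration is good to about 2 mm. A picture is of the moment at which its call begins. camera_params takes no time and is no camera call.
- manip.sign_off(): hands the job in; it is judged then, once.
The state is a dict: "clock": time; "qpos": joint angles; "qd": joint speeds; "effort": joint torques, N m; "position": TCP position; "ee_rot": TCP orientation; "contact_force": force on the tool from outside, world axes, zero at the start; "moment": the same for the moment, N m; "width": finger opening in m; "gripper_force": force on a finger pad.
Only numpy, scipy, OpenCV 4.12 (cv2) and the standard library are available. Lean on these libraries where they do the work, as an engineer would, in place of code of your own. Each camera call takes 0.05 s, during which the arm holds its last target. There are 200 camera calls.

TASK

Three lens tint sample bars lie on the optician's bench. Take the one with the amber-brown lenses and lean it on the display stand, square to it: its black rubber foot down on the wooden base against the brass stop, its top end resting against the upright panel, lenses facing up and out. Leave the grey and the blue bar where they lie.

Things in the scene. Friction and masses are not known exactly. Their poses are not given: they have to be found in the camera images.
- amber_bar_mid (a point): Amber tint bar: rigid white bar 220 mm long, 28 wide, 14 thick, 0.1 kg, with five yellow-amber to brown discs 25 mm across on its upper face and a black rubber foot (last 15 mm). Lies flat and loose, discs up, foot towards the robot. Origin at its centre, half-way up (7 mm above the underside); x along the bar from foot to top end, y across, z out of the face with discs.
- grey_bar_mid (a point): Grey tint bar: same shape, size and axes as the amber bar, origin at its centre, but with five grey discs; a loose bystander that stays where it lies.
- blue_bar_mid (a point): Blue tint bar: same shape, size and axes as the amber bar, origin at its centre, but with five blue discs; a loose bystander that stays where it lies.
- stand: Fixed stand, open-sided, 120 mm wide: wooden base 8 mm thick; at its near edge a brass stop, top 23 mm above the bench, 10 thick; at its far edge an upright translucent panel 193 mm high. Origin on the bench under the middle of the stop's inner face; x from stop to panel (panel's inner face at x = 163 mm), y across, z up. The bar, foot on the stop, top on the panel, slopes 46 degrees to the bench.
There are look-alikes about, which are no part of the job. Leave any green look-alike of the part that bears amber_bar_mid alone.

How it is judged:
By the outcome, as a careful person would: the job done as asked, in the order asked, and still so for the second after the job is handed in, with the robot touching nothing.
It also fails if it takes over 43 s, if anything falls off the work surface, if the arm or the gripper's body presses on something with over 40 N, if the wrist force passes 120 N, or if a joint passes its speed limit or range.

## Working session

There is one attempt and no reset: what is moved stays moved. The work goes in short steps, Python scripts to look and compute and a tool call to move; the robot and the scene stay as the last step left them, time stands still between calls to the robot, and variables do not carry over. Pictures are saved under pics/ and viewed, at most 10 in all, crops included, and the job is handed in when it is done.

Besides the shell and the picture viewer there is one more tool, called after "Emit:" as a command line: name --argument value ..., lists and objects as JSON in quotes. move_arm: Moves the arm, as the interface text tells. Scaled input: -1 to 1 covers 80 cm each way for a shift and 120 degrees each way for a turn. Its arguments: {"type":"object","properties":{"deltas":{"type":"array","items":{"type":"array","items":{"type":"array","items":{"type":"number","minimum":-1,"maximum":1}}}},"squeeze":{"type":"number"}},"required":["deltas"]}

```bash
mkdir -p pics; ls
python3 - <<'E'
from rig import manip
import cv2,json
for n in("top","side"):
    cv2.imwrite(f"pics/{n}0.png",manip.get_image(n)[:,:,::-1]); print({k:(v.tolist() if hasattr(v,'tolist') else v) for k,v in manip.camera_params(n).items()})
s=manip.get_state();print(s)
E
```

```text
pics
{'fx': 363.315703382185, 'fy': 363.315703382185, 'cx': 316.88848589987686, 'cy': 199.59586917623258, 'R': [[-0.21789633137394956, -0.9759708779218, -0.0014262616608993895], [-0.9529251102319232, 0.21306636078897684, -0.21572311000358568], [0.21084336143984117, -0.04564615371192816, -0.9764535347818943]], 't': [-0.008941754096098927, 0.43807394175885817, 0.6492080552124276]}
{'fx': 513.828222819177, 'fy': 513.828222819177, 'cx': 316.0500620322828, 'cy': 200.97587527989694, 'R': [[-0.7699769537230772, -0.6377758473781168, -0.019428310180122896], [-0.3540379334677348, 0.4523597712719049, -0.8185522457367799], [0.5308414380973152, -0.6233880058486486, -0.5741034416921912]], 't': [0.3081334696614574, 0.24597102076579924, 0.7549327767836683]}
{'clock': 0.1, 'qpos': array([ 1.13596468e+00,  2.76538688e-01,  1.50599955e+00,  2.26878584e-05,
        1.36071331e+00, -1.20977503e-01]), 'qd': array([-0.00201299, -0.0014966 , -0.00316498,  0.00046232,  0.00032075,
       -0.0008717 ]), 'effort': array([ 1.18758133e-03, -4.17701733e+01, -2.46405137e+01, -2.60750012e-04,
        5.86288239e-03, -2.20822852e-05]), 'position': array([0.17730933, 0.54649919, 0.23852503]), 'ee_rot': array([-2.38219032e-04,  1.56286073e-01,  9.87711484e-01, -7.94581973e-04]), 'contact_force': array([ 0.64920729, -0.01513516, -0.04857435]), 'moment': array([0.03162198, 0.00889777, 0.00225559]), 'gripper_force': 0.0, 'width': 0.08528156567448775}
```

View pics/top0.png

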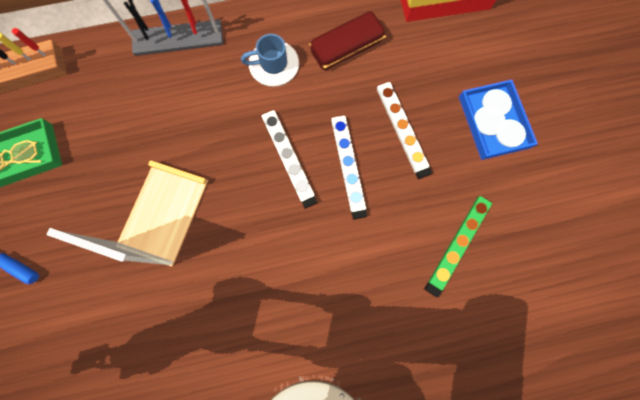

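View pics/side0.png

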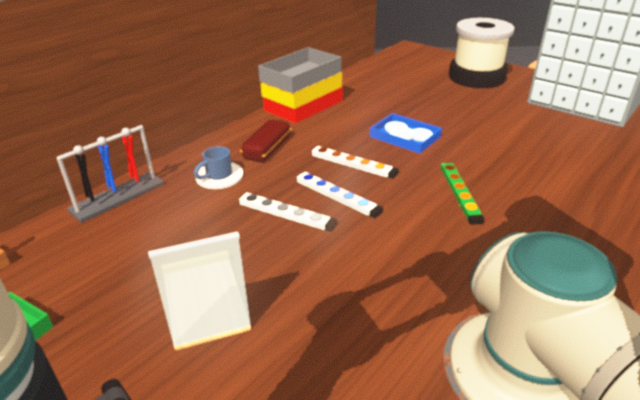

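The top view shows the amber bar from (386,88) to (423,173) with its foot nearest the robot. The stand's brass stop runs (150,163)–(207,181) and its panel is on the robot side, (48,232)–(125,258) at the top. In the side view the panel spans (150,252)–(250,330). I'll zoom in for accurate corners.

Run:
```python
import cv2,numpy as np
t=cv2.imread("pics/top0.png");s=cv2.imread("pics/side0.png")
def crop(i,x,y,w,h,k):
    c=cv2.resize(i[y:y+h,x:x+w],None,fx=k,fy=k,interpolation=cv2.INTER_CUBIC)
    for u in range(x-x%-20,x+w,20): 
        cv2.line(c,((u-x)*k,0),((u-x)*k,8),(0,255,255),1); cv2.putText(c,str(u),((u-x)*k+2,12),0,.35,(0,255,255))
    for v in range(y-y%-20,y+h,20): 
        cv2.line(c,(0,(v-y)*k),(8,(v-y)*k),(0,255,255),1); cv2.putText(c,str(v),(10,(v-y)*k+4),0,.35,(0,255,255))
    return c
cv2.imwrite("pics/st.png",crop(t,40,150,180,130,4))
a=crop(t,370,75,70,110,5);b=crop(s,140,225,110,137,4)
o=np.zeros((550,790,3),np.uint8);o[:a.shape[0],:350]=a;o[:548,350:]=b
cv2.imwrite("pics/am.png",o)
```

```text
(no output)
```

View pics/st.png

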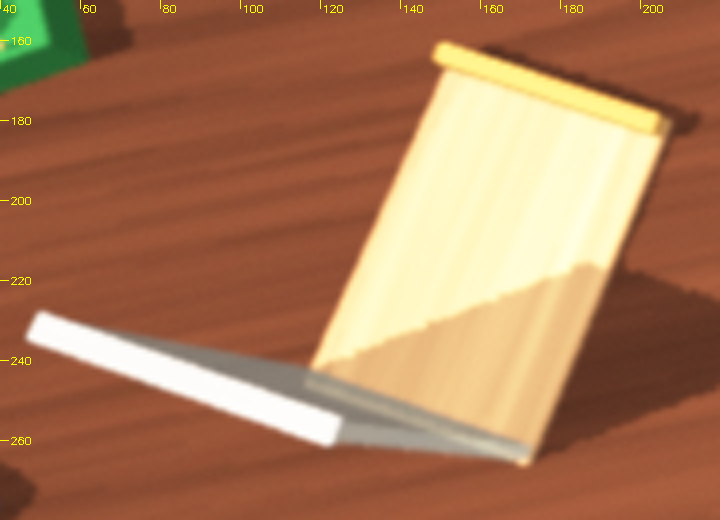

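View pics/am.png

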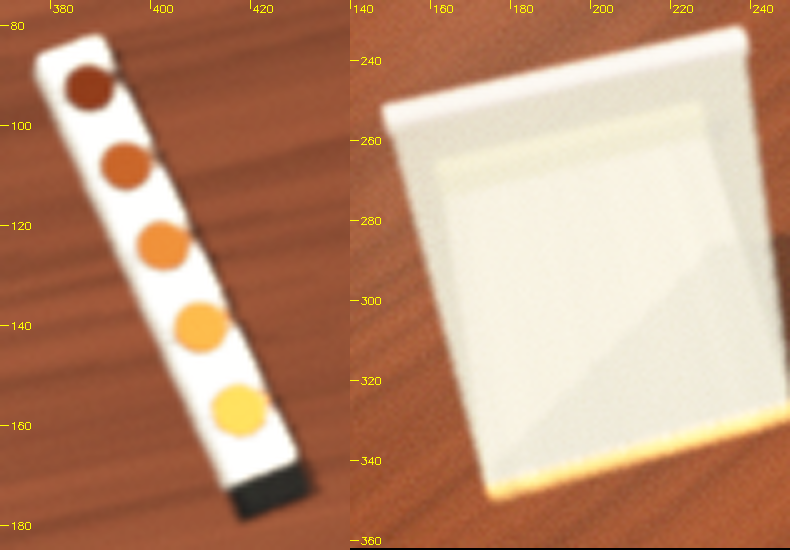

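The zoomed crops give these pixels. In the top view, the stop's inner top edge runs (148,165)–(204,183), the panel's inner top edge (49.5,227.5)–(125.5,254), and the amber discs run from (387.6,92.2) to (417.4,156.8). In the side view, the panel's inner top edge runs (148.3,252)–(236.3,232). Next I fit the poses from these.

```bash
cat > h.py <<'E'
from rig import manip
import numpy as np
from scipy.optimize import least_squares
from scipy.spatial.transform import Rotation as Ro
P={n:manip.camera_params(n) for n in("top","side")}
def proj(n,X):
    p=P[n];c=np.atleast_2d(X)@np.array(p["R"]).T+p["t"]
    return np.c_[p["fx"]*c[:,0]/c[:,2]+p["cx"],p["fy"]*c[:,1]/c[:,2]+p["cy"]]
def plane(n,uv,z):
    p=P[n];R=np.array(p["R"]);C=-R.T@p["t"];uv=np.atleast_2d(uv)
    d=np.c_[(uv[:,0]-p["cx"])/p["fx"],(uv[:,1]-p["cy"])/p["fy"],np.ones(len(uv))]@R
    return C+d*((z-C[2])/d[:,2])[:,None]
def place(q,X): 
    c,s=np.cos(q[2]),np.sin(q[2]);X=np.asarray(X,float)
    return np.c_[q[0]+c*X[:,0]-s*X[:,1],q[1]+s*X[:,0]+c*X[:,1],X[:,2]]
E
cat > m.py <<'E'
from h import *
np.set_printoptions(precision=4,suppress=True)
am=np.array([(90,88),(126,167),(163,246),(201,328),(239,411),(68,45),(260,475),(36,55),(100,34),(222,490),(298,460)])/5+[369.6,74.6]
W=plane("top",am,.014);d=W[0,:2]-W[4,:2];d/=np.linalg.norm(d)
print(W[:7,:2]);print("along",(W[:,:2]-W[2,:2])@d,"across",(W[:,:2]-W[2,:2])@[-d[1],d[0]],"yaw",np.degrees(np.arctan2(d[1],d[0])))
T=np.array([(434,62),(657,134),(39,311),(343,417)])/4+[39.6,149.6]
S=np.array([(383,107),(735,27)])/4+[139.6-87.5,224.6]
X=np.array([(0,-.06,.023),(0,.06,.023),(.163,-.06,.193),(.163,.06,.193)])
print(plane("top",T[:2],.023),plane("top",T[2:],.193),plane("side",S,.193))
f=lambda q:np.r_[(proj("top",place(q,X))-T).ravel(),(proj("side",place(q,X[2:]))-S).ravel()]
for g in (f,lambda q:f(q)[:8]):
    r=least_squares(g,[.35,.2,3.0]);print(r.x,np.degrees(r.x[2]),r.fun.round(1))
E
python3 m.py
```

```text
[[ 0.6308 -0.3061]
 [ 0.5918 -0.3115]
 [ 0.5535 -0.3172]
 [ 0.5145 -0.3229]
 [ 0.476  -0.3283]
 [ 0.6527 -0.3021]
 [ 0.4475 -0.3291]]
along [ 0.0782  0.0388  0.     -0.0394 -0.0783  0.1003 -0.1066  0.1009  0.1003
 -0.1069 -0.1062] across [ 0.      0.0002  0.     -0.0001  0.      0.0009  0.0033  0.0157 -0.0141
  0.0205 -0.0139] yaw 8.161614827704888
[[0.5759 0.2137 0.023 ]
 [0.5136 0.1089 0.023 ]] [[0.4398 0.2997 0.193 ]
 [0.3761 0.1935 0.193 ]] [[0.4406 0.3    0.193 ]
 [0.379  0.1966 0.193 ]]
[0.5469 0.162  2.5884] 148.3060740095169 [ 0.2 -1.3 -1.1 -0.6  0.7 -0.2 -2.1  0.   1.2 -0.3  1.1  0.6]
[0.5462 0.1615 2.5936] 148.60126762625129 [ 0.4 -0.8 -0.8 -0.5  1.4  0.6 -1.1  0.4]
```

```bash
cat >> h.py <<'E'
def go(x,y,z,yaw,cur=None):
    "normalised shift and twist from current pose (or cur=(pos,yaw)) to a world target"
    if cur is None:
        s=manip.get_state();w=s["ee_rot"];a=Ro.from_quat([w[1],w[2],w[3],w[0]]).as_matrix()
        cur=(s["position"],np.degrees(np.arctan2(a[1,0],a[0,0])))
    p,ps=cur;c,sn=np.cos(np.radians(ps)),np.sin(np.radians(ps));d=np.array([x,y,z])-p
    tw=-((yaw-ps+180)%360-180)
    print(np.round([(c*d[0]+sn*d[1])/.8,(sn*d[0]-c*d[1])/.8,-d[2]/.8,tw/120],4),"cur",np.round(p,4),round(ps,2))
E
python3 -c "
from h import *
go(.36,.10,.28,85)"
```

```text
[-0.3895 -0.4604 -0.0518  0.6418] cur [0.1773 0.5465 0.2385] 162.02
```

Emit:
move_arm --deltas '[[[-0.39,-0.46,-0.05,0.64,-0.4],[-0.39,-0.46,-0.05,0.64,-0.4],[-0.39,-0.46,-0.05,0.64,-0.4],[-0.39,-0.46,-0.05,0.64,-0.4],[-0.39,-0.46,-0.05,0.64,-0.4],[-0.39,-0.46,-0.05,0.64,-0.4],[-0.39,-0.46,-0.05,0.64,-0.4],[-0.39,-0.46,-0.05,0.64,-0.4],[-0.39,-0.46,-0.05,0.64,-0.4],[-0.39,-0.46,-0.05,0.64,-0.4],[-0.39,-0.46,-0.05,0.64,-0.4],[-0.39,-0.46,-0.05,0.64,-0.4]]]' --squeeze 25

```text
clock: 1.3
position: [0.3605, 0.1002, 0.279]
ee_rot: [-0.001, 0.737, 0.676, -0.0]
contact_force: [-1.3, 0.3, -0.8]
width: 0.0604
gripper_force: 0.0
```

```bash
python3 -c "
from h import *
go(.5133,-.323,.10,8.16)"
```

```text
[-0.5106  0.2357  0.2238  0.6409] cur [0.3605 0.1002 0.279 ] 85.07
```

Emit:
move_arm --deltas '[[[-0.51,0.235,0.1,0.64,-0.4],[-0.51,0.235,0.1,0.64,-0.4],[-0.51,0.235,0.1,0.64,-0.4],[-0.51,0.235,0.1,0.64,-0.4],[-0.51,0.235,0.1,0.64,-0.4],[-0.51,0.235,0.1,0.64,-0.4],[-0.51,0.235,0.1,0.64,-0.4],[-0.51,0.235,0.1,0.64,-0.4],[-0.51,0.235,0.1,0.64,-0.4],[-0.51,0.235,0.2,0.64,-0.4],[-0.51,0.235,0.225,0.64,-0.4],[-0.51,0.235,0.225,0.64,-0.4]]]'

```text
clock: 2.5
position: [0.5104, -0.3167, 0.0922]
ee_rot: [-0.006, 0.997, 0.074, -0.006]
contact_force: [-0.7, 0.8, 0.2]
width: 0.0598
gripper_force: 0.0
```

```bash
python3 -c "
from h import *
go(.5133,-.323,.011,8.16)
import cv2
i=manip.get_image('side')[100:250,250:450,::-1];cv2.imwrite('pics/s1.png',cv2.resize(i,None,fx=4,fy=4))"
```

```text
[0.0024 0.0083 0.1015 0.003 ] cur [ 0.5104 -0.3167  0.0922] 8.52
```

View pics/s1.png

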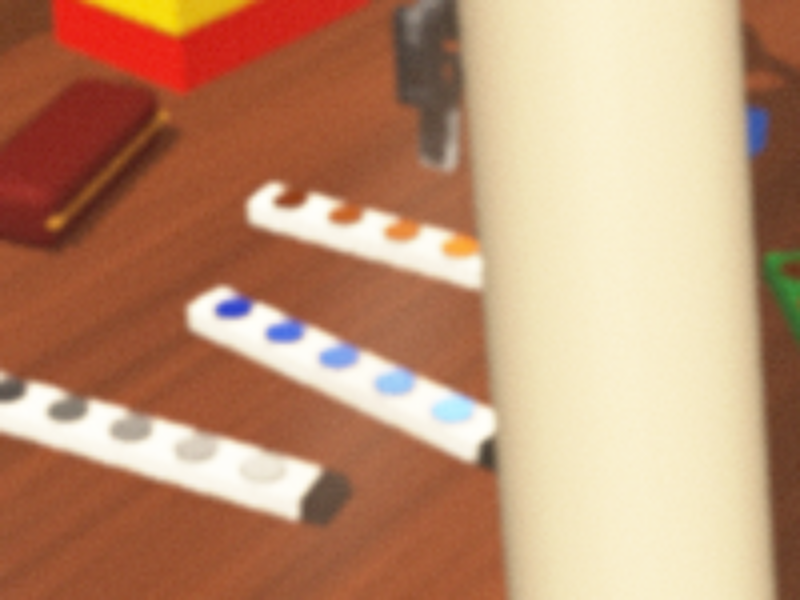

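The side view shows the gripper above the amber bar, with the arm hiding the foot half. The blue bar is well clear.

```bash
python3 -c "
from h import *
go(.5133,-.323,.011,8.16)
"
```

```text
[1.000e-04 6.200e-03 1.059e-01 3.100e-03] cur [ 0.5125 -0.3181  0.0957] 8.53
```

Emit:
move_arm --deltas '[[[0.001,0.001,0.06,0.003,-0.4],[0.001,0.001,0.08,0.003,-0.4],[0.001,0.001,0.08,0.003,-0.4],[0.001,0.001,0.08,0.003,-0.4]]]'

```text
clock: 2.95
position: [0.517, -0.3225, 0.038]
ee_rot: [0.001, 0.997, 0.071, 0.002]
contact_force: [-0.3, 0.2, -0.4]
width: 0.0596
gripper_force: 0.0
```

```bash
python3 -c "
from h import *
go(.5133,-.323,.011,8.16)
import cv2
cv2.imwrite('pics/t1.png',cv2.resize(manip.get_image('top')[60:210,330:480,::-1],None,fx=4,fy=4))"
```

```text
[-0.0046 -0.      0.0337 -0.0001] cur [ 0.517  -0.3225  0.038 ] 8.15
```

View pics/t1.png

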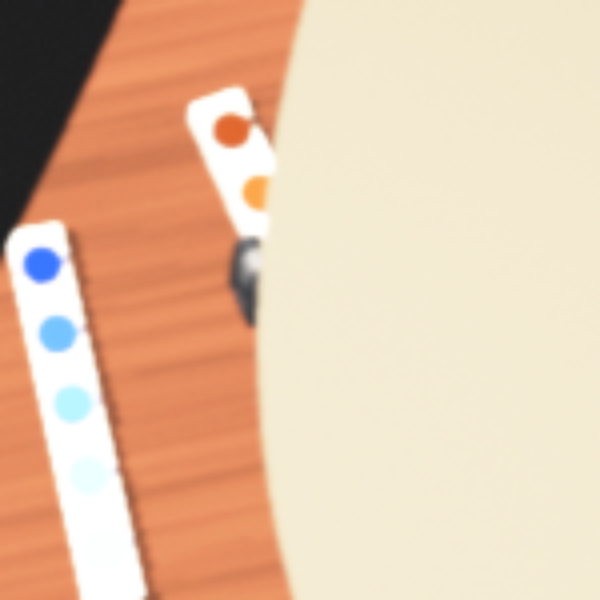

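The top view shows the left finger beside the bar at about (391,127), with the bar where it was measured. I'll descend and grip.

Emit:
move_arm --deltas '[[[0,0,0.02,0,-0.4],[0,0,0.03,0,-0.4],[0,0,0.03,0,-0.4],[0,0,0.03,0,-0.4],[0,0,0.03,0,1],[0,0,0.03,0,1],[0,0,0.03,0,1],[0,0,0.03,0,1],[0,0,0.03,0,1]]]' --squeeze 25

```text
clock: 3.9
position: [0.5153, -0.3226, 0.0119]
ee_rot: [0.0, 0.998, 0.07, 0.0]
contact_force: [-0.3, 0.6, 6.2]
width: 0.0272
gripper_force: 25.9
```

```bash
python3 -c "
from h import *
go(.5133,-.323,.30,8.16)"
```

```text
[-2.600e-03  1.000e-04 -3.601e-01 -9.000e-04] cur [ 0.5153 -0.3226  0.0119] 8.06
```

Emit:
move_arm --deltas '[[[0,0,-0.03,0,1],[0,0,-0.07,0,1],[0,0,-0.13,0,1],[0,0,-0.19,0,1],[0,0,-0.25,0,1],[0,0,-0.31,0,1],[0,0,-0.36,0,1],[0,0,-0.36,0,1],[0,0,-0.36,0,1]]]'

```text
clock: 4.8
position: [0.5148, -0.3223, 0.2994]
ee_rot: [0.0, 0.998, 0.07, 0.0]
contact_force: [0.3, -0.5, -2.1]
width: 0.0272
gripper_force: 25.2
```

```bash
python3 -c "
from h import *
import cv2
def st(x,y=0,o=(.5466,.1618),yaw=148.7):
    c,s=np.cos(np.radians(yaw)),np.sin(np.radians(yaw));return o[0]+c*x-s*y,o[1]+s*x+c*y
print(st(.093),st(.0605))
go(.48,-.05,.30,85)
go(*st(.093),.30,148.7)
cv2.imwrite('pics/s2.png',manip.get_image('side')[:,:,::-1])"
```

```text
(np.float64(0.4671353287976489), np.float64(0.2101152774047944)) (np.float64(0.4949052407769651), np.float64(0.19323090626871034))
[ 0.0046 -0.3431 -0.0007 -0.6412] cur [ 0.5148 -0.3223  0.2994] 8.06
[ 3.430e-02 -6.673e-01 -7.000e-04 -1.172e+00] cur [ 0.5148 -0.3223  0.2994] 8.06
```

View pics/s2.png

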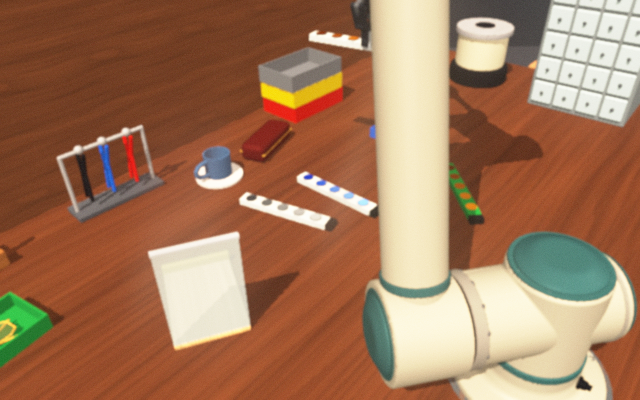

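The side view shows the bar held about level at around (340,40), with its top end to the left. Carrying it to the stand.

Emit:
move_arm --deltas '[[[0.005,-0.03,0,-0.06,1],[0.005,-0.08,0,-0.13,1],[0.005,-0.13,0,-0.19,1],[0.005,-0.18,0,-0.26,1],[0.005,-0.22,0,-0.32,1],[0.005,-0.26,0,-0.39,1],[0.005,-0.29,0,-0.45,1],[0.005,-0.32,0,-0.52,1],[0.005,-0.34,0,-0.58,1],[0.005,-0.34,0,-0.64,1],[0.005,-0.34,0,-0.64,1]]]'

```text
clock: 5.95
position: [0.4795, -0.0516, 0.2969]
ee_rot: [-0.002, 0.738, 0.675, -0.001]
contact_force: [-0.6, 0.1, -2.0]
width: 0.0274
gripper_force: 25.2
```

```bash
cat >> h.py <<'E'
def st(x,y=0,o=(.5466,.1618),yaw=148.7):
    c,s=np.cos(np.radians(yaw)),np.sin(np.radians(yaw));return o[0]+c*x-s*y,o[1]+s*x+c*y
E
python3 -c "
from h import *
go(*st(.093),.30,148.7)"
```

```text
[ 0.3245 -0.0444 -0.0038 -0.5316] cur [ 0.4795 -0.0516  0.2969] 84.91
```

Emit:
move_arm --deltas '[[[0.04,-0.005,0,-0.06,1],[0.1,-0.01,0,-0.13,1],[0.16,-0.02,0,-0.19,1],[0.21,-0.03,0,-0.26,1],[0.26,-0.04,0,-0.32,1],[0.3,-0.044,0,-0.39,1],[0.324,-0.044,0,-0.45,1],[0.324,-0.044,0,-0.5,1],[0.324,-0.044,0,-0.532,1],[0.324,-0.044,0,-0.532,1],[0.324,-0.044,0,-0.532,1]]]'

```text
clock: 7.05
position: [0.4687, 0.2084, 0.2981]
ee_rot: [-0.001, 0.271, 0.962, -0.001]
contact_force: [-0.6, 0.8, -1.6]
width: 0.0272
gripper_force: 25.2
```

```bash
python3 -c "
from h import *
import cv2
go(*st(.093),.215,148.7)
t=manip.get_image('top')[100:300,0:350,::-1];s=manip.get_image('side')[100:360,60:410,::-1]
o=np.zeros((600,790,3),np.uint8);o[:226,:395]=cv2.resize(t,(395,226));o[:586,:]=cv2.resize(s,(790,586))
cv2.imwrite('pics/s3.png',o[:586]);cv2.imwrite('pics/t3.png',cv2.resize(t,None,fx=2.2,fy=2.2))"
```

```text
[ 0.0028  0.0008  0.1039 -0.0017] cur [0.4687 0.2084 0.2981] 148.5
```

View pics/s3.png

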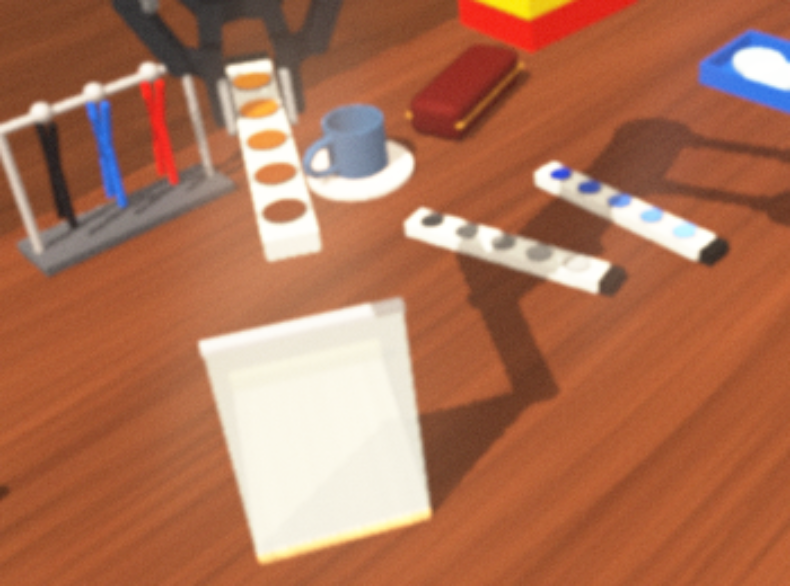

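The side view shows the bar level above the stand, with its top end at about orig (190,203) and the panel below it. I'll check the lateral alignment and pitch numerically.

```bash
python3 -c "
from h import *
import cv2
S=np.array([(266,259),(322,249),(285,210),(275,173),(267,140),(261,108),(252,80)])/(790/350)+[60,100]
g=np.radians(148.7);A=np.array([[np.cos(g),np.sin(g)],[-np.sin(g),np.cos(g)]])
for z,i in((.286,slice(0,2)),(.300,slice(2,7))):
    W=plane('side',S[i],z)[:,:2]-[.5466,.1618];print((W@A.T).round(4))
# predicted bar from TCP
m=[(.5466,.1618)];print('tcp',(A@(manip.get_state()['position'][:2]-[.5466,.1618])).round(4))
"
```

```text
[[ 0.2262 -0.0147]
 [ 0.2276  0.014 ]]
[[ 0.2055  0.    ]
 [ 0.1663 -0.0004]
 [ 0.1282 -0.0004]
 [ 0.088   0.0007]
 [ 0.0488 -0.0005]]
tcp [0.0907 0.0005]
```

Emit:
move_arm --deltas '[[[0.001,0,0.04,-0.002,1],[0.001,0,0.08,-0.002,1],[0.001,0,0.1,-0.002,1],[0.001,0,0.11,-0.002,1],[0.001,0,0.115,-0.002,1],[0.001,0,0.12,-0.002,1],[0.001,0,0.125,-0.002,1],[0.001,0,0.13,-0.002,1],[0.001,0,0.135,-0.002,1]]]'

```text
clock: 8.05
position: [0.4694, 0.2093, 0.1921]
ee_rot: [0.002, 0.268, 0.963, 0.001]
contact_force: [1.4, -1.8, 2.0]
width: 0.0273
gripper_force: 25.9
```

Emit:
move_arm --deltas '[[[0,0,0.008,0,1],[0,0,0.016,0,1],[0,0,0.024,0,1],[0,0,0.032,0,1],[0,0,0.04,0,1],[0,0,0.048,0,1],[0,0,0.056,0,1],[0,0,0.064,0,1],[0,0,0.07,0,1],[0,0,0.075,0,1],[0,0,0.075,0,1]]]'

```text
clock: 9.15
position: [0.4683, 0.209, 0.1306]
ee_rot: [0.0, 0.268, 0.964, -0.0]
contact_force: [2.8, -1.3, -1.7]
width: 0.0274
gripper_force: 25.9
```

```bash
python3 -c "
from h import *
import cv2
go(*st(.0605),.20,148.7)
t=manip.get_image('top')[130:290,0:240,::-1];s=manip.get_image('side')[150:360,100:300,::-1]
o=np.zeros((600,790,3),np.uint8);o[:260,:390]=cv2.resize(t,(390,260));o[:420,390:]=cv2.resize(s,(400,420))
cv2.imwrite('pics/s4.png',o[:420])"
```

```text
[-0.0386  0.0002 -0.0867  0.0021] cur [0.4683 0.209  0.1306] 148.95
```

View pics/s4.png

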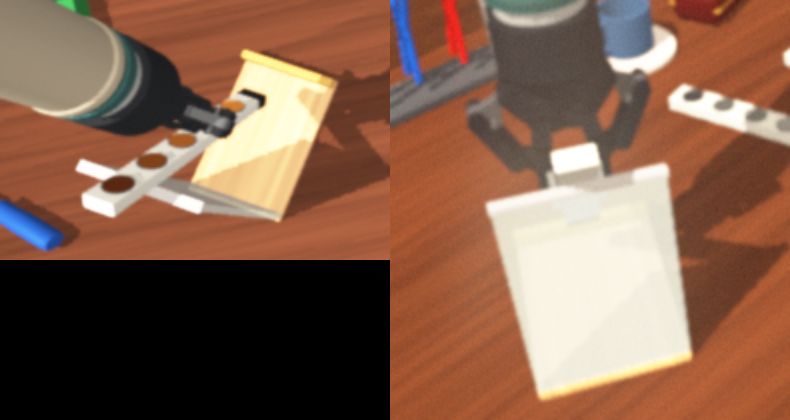

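The views show the bar leaning on the panel's top edge with its foot low over the base, at about top orig (154,190). I'll estimate the pitch by intersecting rays with the stand's mid-plane.

```bash
python3 -c "
from h import *
U=np.array([(118,184),(152,160),(182,140)])*[240/390,160/260]+[0,130]
s=np.array([198.8,159.5,120.5])/1e3
def pts(q): # q: foot-end axis point x,z, pitch ; top face at +7
    c,n=np.cos(q[2]),np.sin(q[2]);x=q[0]+s*c-.007*n;z=q[1]+s*n+.007*c
    return np.c_[np.array([st(a) for a in x]),z]
r=least_squares(lambda q:(proj('top',pts(q))-U).ravel(),[.04,.07,.8]);q=r.x
print(q,np.degrees(q[2]),r.fun.round(2))
p=manip.get_state()['position'];xg=(p[:2]-[.5466,.1618])@[np.cos(np.radians(148.7)),np.sin(np.radians(148.7))]
sg=(xg-q[0])/np.cos(q[2]);print('tcp x',xg,'s at tcp',sg,'axis z',q[1]+sg*np.sin(q[2]),'tcp z',p[2])
"
```

```text
[0.04450359 0.0664344  0.85641328] 49.068866598512216 [-0.06 -0.1   0.06  0.22  0.01 -0.12]
tcp x 0.09136926637764858 s at tcp 0.0715341165118575 axis z 0.12047825566650042 tcp z 0.13110234524969447
```

```bash
cat > fit.py <<'E'
from h import *
import cv2,sys
from scipy.optimize import minimize
# model points on upper face: (s,y,weight) +: white, -: disc/outside/foot
D=[198.8,159.6,120.5,81.3,42.2]
S=np.array([(a,b) for a in np.arange(1,232,2.) for b in np.arange(-21,21.1,2)])
disc=np.min([np.hypot(S[:,0]-d,S[:,1]) for d in D],0)<12.5
Wm=np.where((S[:,0]>15)&(S[:,0]<220)&(abs(S[:,1])<14)&~disc,1.,0.)
def pose(q,smin,cams=("top",),q0=(.04,.07,.85)):
    im={n:cv2.GaussianBlur(manip.get_image(n)[:,:,2].astype(np.float32),(3,3),0) for n in cams}
    k=S[:,0]>smin;a=S[k,0]/1e3;b=S[k,1]/1e3;w=Wm[k]-Wm[k].mean()
    def sc(q):
        c,n=np.cos(q[2]),np.sin(q[2]);x,y=st(q[0]+a*c-.007*n,q[3]+b)
        X=np.c_[x,y,q[1]+a*n+.007*c];t=0
        for m in cams:
            u=proj(m,X).astype(np.float32);v=cv2.remap(im[m],u[:,:1],u[:,1:],cv2.INTER_LINEAR).ravel()
            t-=np.corrcoef(v,w)[0,1]
        return t/len(cams)
    best=min((minimize(sc,[q[0]+dx,q[1]+dz,q[2],0],method="Nelder-Mead",options=dict(initial_simplex=[[q[0]+dx,q[1]+dz,q[2],0],[q[0]+dx+.01,q[1]+dz,q[2],0],[q[0]+dx,q[1]+dz+.01,q[2],0],[q[0]+dx,q[1]+dz,q[2]+.06,0],[q[0]+dx,q[1]+dz,q[2],.005]],xatol=1e-5,fatol=1e-6,maxiter=600)) for dx in(-.008,0,.008) for dz in(-.008,0,.008)),key=lambda r:r.fun)
    q=best.x;c,n=np.cos(q[2]),np.sin(q[2]);up=np.array([-n,c])*.007;f=q[:2]
    print("score",round(best.fun,3),"axis foot",f.round(4),"pitch",np.degrees(q[2]).round(2),"y",q[3].round(4),"foot low",(f-up).round(4),"foot up",(f+up).round(4),"top low",(f-up+.22*np.array([c,n])).round(4))
if __name__=="__main__":
    x,z,p,sm=map(float,sys.argv[1:5]);pose([x,z,np.radians(p)],sm)
    s=manip.get_state();g=np.radians(148.7);print("tcp stand",((s["position"][:2]-[.5466,.1618])@np.array([[np.cos(g),-np.sin(g)],[np.sin(g),np.cos(g)]])).round(4),s["position"][2].round(4),s["contact_force"].round(2))
E
python3 fit.py .043 .066 48 110
```

```text
score -0.496 axis foot [0.0415 0.1171] pitch 49.0 y 0.0331 foot low [0.0468 0.1126] foot up [0.0362 0.1217] top low [0.1911 0.2786]
tcp stand [0.0915 0.0002] 0.1312 [ 1.55 -0.69 -2.18]
```

```bash
sed -i 's|return t/len(cams)|return t/len(cams)+(q[3]/.004)**2*.1|; s|k=S\[:,0\]>smin|k=(S[:,0]>smin)\&(abs(S[:,1])<13.5)\&(S[:,0]<219)|' fit.py; python3 fit.py .043 .066 48 110
```

```text
score -0.883 axis foot [0.0446 0.0667] pitch 49.05 y -0.0001 foot low [0.0499 0.0621] foot up [0.0393 0.0713] top low [0.1941 0.2283]
tcp stand [0.0915 0.0002] 0.1313 [ 0.63 -1.28 -0.41]
```

Emit:
move_arm --deltas '[[[-0.015,0,0,0,1],[-0.03,0,0,0,1],[-0.044,0,0,0,1],[-0.044,0,0,0,1],[-0.044,0,0,0,1],[-0.044,0,0.01,0,1],[-0.044,0,0.02,0,1],[-0.044,0,0.03,0,1],[-0.044,0,0.04,0,1],[-0.044,0,0.045,0,1],[-0.044,0,0.045,0,1]]]'

```text
clock: 10.45
position: [0.4978, 0.1911, 0.0944]
ee_rot: [-0.001, 0.268, 0.964, -0.0]
contact_force: [0.3, -0.0, -1.3]
width: 0.0268
gripper_force: 25.8
```

```bash
python3 fit.py .009 .03 49 110
```

```text
score -0.862 axis foot [0.0095 0.0302] pitch 48.57 y -0.0001 foot low [0.0148 0.0256] foot up [0.0043 0.0348] top low [0.1603 0.1905]
tcp stand [0.0566 0.0001] 0.0949 [ 0.66 -0.76 -0.23]
```

Emit:
move_arm --deltas '[[[0,0,0.006,0,1],[0,0,0.012,0,1],[0,0,0.016,0,1],[0,0,0.019,0,1],[0,0,0.021,0,1],[0,0,0.021,0,1]]]'

```text
clock: 11.1
position: [0.4983, 0.1911, 0.0783]
ee_rot: [-0.0, 0.268, 0.963, -0.0]
contact_force: [-1.0, 0.2, -0.9]
width: 0.0271
gripper_force: 25.8
```

```bash
python3 fit.py .009 .013 48.5 110
```

```text
score -0.861 axis foot [0.0091 0.0142] pitch 48.56 y -0.0001 foot low [0.0143 0.0095] foot up [0.0038 0.0188] top low [0.1599 0.1745]
tcp stand [ 0.0564 -0.    ] 0.0785 [-0.03  0.16 -1.28]
```

Emit:
move_arm --deltas '[[[-0.002,0,0,0,1],[-0.004,0,0,0,1],[-0.005,0,0,0,1],[-0.005,0,0.001,0,1],[-0.005,0,0.002,0,1],[-0.005,0,0.002,0,1]]]'

```text
clock: 11.75
position: [0.5018, 0.189, 0.0768]
ee_rot: [-0.0, 0.268, 0.964, -0.0]
contact_force: [0.3, 0.7, -0.4]
width: 0.0271
gripper_force: 25.8
```

```bash
python3 fit.py .005 .013 48.5 110
```

```text
score -0.86 axis foot [0.0054 0.0127] pitch 48.71 y -0.0001 foot low [0.0106 0.008 ] foot up [0.0001 0.0173] top low [0.1558 0.1733]
tcp stand [0.0524 0.    ] 0.0768 [-0.62 -0.39 -1.48]
```

Emit:
move_arm --deltas '[[[-0.001,0,0.001,0,1],[-0.002,0,0.001,0,1],[-0.003,0,0.001,0,1],[-0.003,0,0.001,0,1]]]'

```text
clock: 12.2
position: [0.5027, 0.1884, 0.0761]
ee_rot: [-0.001, 0.268, 0.963, 0.0]
contact_force: [-3.3, 2.5, 0.6]
width: 0.0273
gripper_force: 26.2
```

```bash
python3 fit.py .005 .013 48.5 110
```

```text
score -0.857 axis foot [0.005  0.0112] pitch 49.44 y -0.0001 foot low [0.0103 0.0067] foot up [-0.0003  0.0158] top low [0.1534 0.1738]
tcp stand [0.0513 0.0001] 0.0761 [-4.68  2.12  2.68]
```

Emit:
move_arm --deltas '[[[0,0,0,0,0.4],[0,0,0,0,0.3],[0,0,0,0,0.25],[0,0,0,0,0.2],[0,0,0,0,0.1],[0,0,0,0,0],[0,0,0,0,-0.1],[0,0,0,0,-0.2],[0,0,0,0,-0.2],[0,0,0,0,-0.2]]]'

```text
clock: 13.25
position: [0.5039, 0.1878, 0.0761]
ee_rot: [0.0, 0.268, 0.963, 0.0]
contact_force: [-0.7, 0.5, -0.4]
width: 0.0511
gripper_force: 0.0
```

```bash
python3 fit.py .005 .013 46 110
```

```text
score -0.868 axis foot [0.0049 0.0111] pitch 45.88 y -0.0001 foot low [0.0099 0.0062] foot up [-0.0002  0.0159] top low [0.163  0.1641]
tcp stand [ 0.0501 -0.0001] 0.0761 [-0.67  0.73  0.53]
```

The fit now puts the bar at 45.9° with its foot at the stop and its top on the panel. I'll lift straight up.

Emit:
move_arm --deltas '[[[0,0,-0.01,0,-0.2],[0,0,-0.03,0,-0.2],[0,0,-0.06,0,-0.2],[0,0,-0.11,0,-0.2],[0,0,-0.17,0,-0.2],[0,0,-0.23,0,-0.2],[0,0,-0.28,0,-0.2],[-0.1,0,-0.3,0,-0.2],[-0.15,0,-0.3,0,-0.2],[-0.15,0,-0.3,0,-0.2]]]'

```text
clock: 14.3
position: [0.61, 0.1237, 0.3174]
ee_rot: [0.002, 0.269, 0.963, 0.0]
contact_force: [-0.6, 0.6, -0.2]
width: 0.0513
gripper_force: 0.0
```

```bash
python3 fit.py .005 .013 46 25; python3 -c "
from h import *
import cv2
t=manip.get_image('top')[60:290,20:440,::-1];s=manip.get_image('side')[130:360,100:300,::-1]
o=np.zeros((600,760,3),np.uint8);o[:252,:460]=cv2.resize(t,(460,252));o[:345,460:]=cv2.resize(s,(300,345))
c=cv2.resize(t[80:215,10:200],(456,324));o[256:580,:456]=c
cv2.imwrite('pics/f.png',o)"
```

```text
score -0.866 axis foot [0.0045 0.0116] pitch 45.71 y -0.0001 foot low [0.0096 0.0068] foot up [-0.0005  0.0165] top low [0.1632 0.1642]
tcp stand [-0.0762 -0.0002] 0.3165 [2.64 0.59 0.09]
```

View pics/f.png

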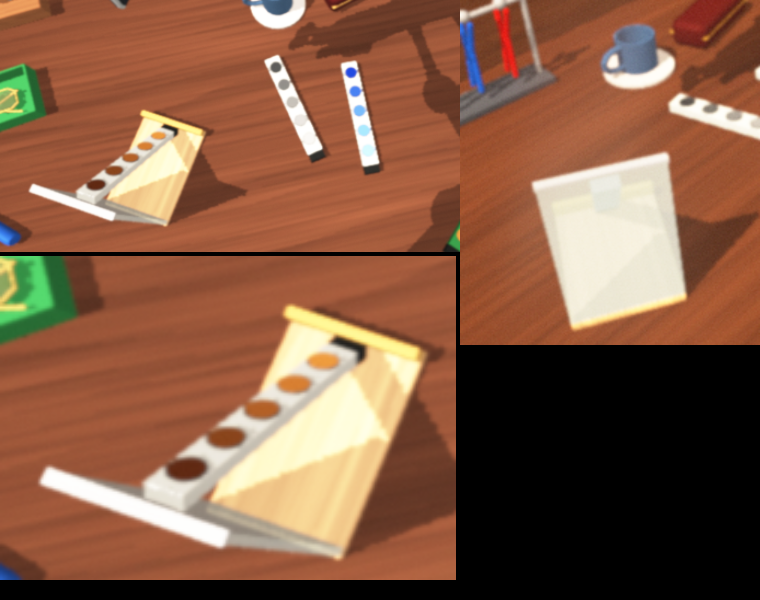

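The final views show the bar leaning square: foot against the brass stop (lower crop (348,348)), top end on the panel (175,495), discs up and out. The grey and blue bars haven't moved, and the gripper is clear.

Emit:
move_arm --deltas '[[[0,0,0,0,-0.2],[0,0,0,0,-0.2],[0,0,0,0,-0.2]]]'

```text
clock: 14.75
position: [0.6056, 0.1267, 0.3165]
ee_rot: [-0.0, 0.267, 0.964, 0.0]
contact_force: [0.1, -0.4, -0.3]
width: 0.0511
gripper_force: 0.0
```

```bash
python3 -c "
from rig import manip
print(manip.sign_off())"
```

```text
the job is handed in; nothing more can be done
None
```

The amber bar now leans square on the stand at about 46°, foot against the brass stop, top end on the panel and lenses up and out; the grey and blue bars were left where they lay, and I handed the job in at about 15 s.

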